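# Set the stops of the hall's board rack with a spacer block

## Task

Set the two sliding stops of the wooden rack to equal gaps, each about one yellow spacer block wide. Hold the yellow block by its fin and, starting at the dark fixed end block, lower it upright into the first gap until it stands on the base board, so that the blue stop is pushed along; lift it out and do the same in the next gap, between the blue and the green stop. Finally stand the yellow block upright on the table, clear of the rack, and let it go.

Things in the scene. Friction and masses are not known exactly. Their poses are not given: they have to be found in the camera images.
- spacer_center (a point): Loose yellow spacer block, 175 to 350 g, upright: 50 mm thick (its y), 60 mm wide (x), 85 mm high; on top a pale wooden grip fin, 26 mm thick (y), 50 mm wide (x), reaching 132 mm above the underside: grip it 110 mm above the underside. The point is on its axis, 66 mm above the underside; z up. Look-alikes near it, blue (32 mm thick) and red (70 mm thick), are the wrong width.
- rack: Fixed rack. Origin: centre of its underside; y runs along the row. Base board 120 (x) by 290 mm (y), top at z = 12 mm. At its -y end a fixed dark wooden end block, 76 mm high above the board, its upright inner face at y = -123 mm. From there towards +y: first gap, blue stop, second gap, green stop, and a lip 12 mm high.
- stop_a_toe (a point): Blue wedge stop, 100 mm wide; slides along the rack's y (friction 1.2 N). Point: its toe, at mid-width on the base board; axes as the rack's. Its side facing -y rises upright 8 mm, then slopes back 36 mm up to 74 mm height; its upright back is at +46 mm. First gap: end block to toe, 30 to 40 mm at first. A block lowered along the upright face on the -y side bears on the slope and wedges the stop to +y.
- stop_b_toe (a point): Green wedge stop: same shape, size, axes and sliding as the blue one, next along the row; the point is its toe. The second gap runs from the blue stop's upright back (46 mm in +y from the blue toe) to this toe; setting the first gap narrows it.
Things that resemble listed ones, but are neither listed nor needed, are in the scene too. Of the things that look like the part that bears spacer_center, take the one that is farthest to the robot's left at the start.

How it is judged:
By the outcome, as a careful person would: the job done as asked, in the order asked, and still so for the second after the job is handed in, with the robot touching nothing.
It also fails if it takes over 59 s, if anything falls off the work surface, if the arm or the gripper's body presses on something with over 40 N, if the wrist force passes 120 N, or if a joint passes its speed limit or range.

## Robot

A 7-joint arm with a two-finger parallel gripper is mounted at the origin on the work surface. World frame = base frame: x ahead of the robot, y to its left, z up, the work surface at z = 0. Lengths are in mm, angles in degrees, forces in N, time in s.
With the tool pointing down it reaches from about 400 to 850 mm from the base axis. Payload 4.5 kg.
Tool frame: the origin (TCP) lies on the centre line of the jaws, within the pads' length; the fingertips stand 25 mm ahead of it and the grasp point (between the pads) lies 6 mm ahead of it (env.nose_length is the z of the fingertips in the tool frame, in mm); z points along the fingers, x is the direction in which the jaws open and shut, and the axes are right-handed (so a half turn about z gives the same grasp; the last joint's range is limited). The gripper opens to 88 mm and grips with 3 to 60 N. Pads are 18 mm wide; open, the fingers measure 123 mm over their backs; the gripper's body (75 mm by 187 mm) begins 45 mm behind the grasp point.
Start: joints at [-69.167, 39.483, -11.15, 89.685, 9.013, 51.709, -12.324], TCP at [202.389, 591.346, 263.743] pointing down, gripper open.
Joint ranges: [-172.22, 172.22], [-26.19, 119.32], [-84.43, 86.54], [7.71, 146.69], [-57.33, 237.33], [2.42, 119.75], [-152.13, 152.13]. Speed limits (degrees/s): [147.25, 147.25, 180, 180, 180, 180, 180].

## Interface

Orientations are given as [roll, pitch, yaw] about the fixed x, y, z axes, in that order (R = Rz(yaw) Ry(pitch) Rx(roll)).
In Python, from rig import sensors, optics, ticket, env gives the robot as it stands. The module is installed in compiled form; this text tells all that it offers.
- The arm moves only by the tool servo_tool, never from a script. Its argument "moves" is a list of rows, each an object with "delta_rot": the turn, a rotation vector about the tool's x, y, z in units of 8 degrees (1.0 is 8 degrees), a list of three; "travel": the shift along the tool's x, y, z in units of 50 mm (1.0 is 50 mm), a list of three; "grip": the closure in counts, from 0 (fully open) to 255 (shut). A call has 1 to 8 rows; each row shifts and turns the pose as measured when the row begins, along the tool's axes as they then stand; what a row does not reach is not made up. A row lasts 1/10 s, in which the tool goes at most 50 mm and 8.59 degrees, less where a joint would pass 70% of its speed; a pose out of reach is approached as far as the arm can. A call is refused whole if a number of a shift passes 1 or a number of a turn 1, either way. A call with a gripper value outside its range is refused whole. The fingers move at their own pace and stop on an object; "force" is the grip in N (left out, the last holds). Time passes only in rows, so rows that do not move let the fingers close. It gives the time, the measured TCP pose, the force and the opening at its end, in the units of the state.
- sensors.observe(): the state, without advancing time (a new reading comes with each control period).
- optics.snapshot(name): name is "side" or "top" or "wrist"; returns the picture (400x640x3 uint8, red, green, blue); there is no depth.
- optics.get_calibration(name): a dict with "mtx" (3x3 intrinsics, pixels), "rvec" (rotation vector, rad) and "tvec" (3), from world to camera coordinates, as OpenCV has them; the wrist camera has in their place "T_tool_cam" (4x4, takes a point from camera to tool coordinates, whose origin is the TCP and whose axes are the tool frame's). Camera axes: x right, y down, z forward; pixel columns grow to the right and rows downward; lengths in mm; the calibration is good to about 2 mm. A picture is of the moment at which its call begins: read the wrist's pose just before it. get_calibration takes no time and is no camera call.
- ticket.close_job(): hands the job in, once; it reports no verdict.
The state is a dict: "clock": time; "joint_positions": joint angles; "joint_velocities": joint speeds; "joint_efforts": joint torques, N m; "tool_pos": TCP position; "tool_rot": TCP orientation; "force": force on the tool from outside, world axes, zero at the start; "ft_torque": the same for the moment, N m; "finger_gap": finger opening in mm.
Only numpy, scipy, OpenCV 4.12 (cv2) and the standard library are available. Lean on these libraries where they do the work, as an engineer would, in place of code of your own. Each camera call takes 0.05 s, during which the arm holds its last target. There are 200 camera calls.

## Working session

There is one attempt and no reset: what is moved stays moved. The work goes in short steps, Python scripts to look and compute and a tool call to move; the robot and the scene stay as the last step left them, time stands still between calls to the robot, and variables do not carry over. Pictures are saved under pics/ and viewed, about 8 in all and at most 12, crops included, and the job is handed in when it is done.

Besides the shell and the picture viewer there is one more tool, called after "Emit:" in YAML: its name, and indented under it one key for each argument. servo_tool: Moves the arm, as the interface text tells. Its arguments: {"type":"object","properties":{"moves":{"type":"array"},"force":{"type":"number"}},"required":["moves"]}

```bash
mkdir -p pics && cat > h.py <<'E'
import numpy as np,cv2
from scipy.spatial.transform import Rotation as R
from rig import sensors,optics,ticket,env
def snap(n,f,crop=None,k=1):
    s=sensors.observe(); im=optics.snapshot(n)
    np.savez('pics/'+f+'.npz',im=im,p=s['tool_pos'],r=s['tool_rot'])
    show(im,f,crop,k)
    return im
def show(im,f,crop=None,k=1):
    if crop: im=im[crop[1]:crop[3],crop[0]:crop[2]]
    cv2.imwrite('pics/'+f+'.png',cv2.resize(im[:,:,::-1],None,fx=k,fy=k,interpolation=cv2.INTER_CUBIC))
def cam(n,s=None):
    c=optics.get_calibration(n);K=np.array(c['mtx'],float)
    if n=='wrist':
        s=s or sensors.observe();T=np.eye(4);T[:3,:3]=R.from_euler('xyz',s['tool_rot'],degrees=True).as_matrix();T[:3,3]=s['tool_pos']
        T=np.linalg.inv(T@np.array(c['T_tool_cam']));return K,T[:3,:3],T[:3,3]
    return K,cv2.Rodrigues(np.array(c['rvec'],float))[0],np.array(c['tvec'],float).ravel()
def toz(n,u,v,z,s=None):
    K,r,t=cam(n,s);d=r.T@np.linalg.solve(K,[u,v,1]);o=-r.T@t
    return o+d*(z-o[2])/d[2]
def proj(n,p,s=None):
    K,r,t=cam(n,s);q=K@(r@np.array(p,float)+t);return q[:2]/q[2]
E
python3 - <<'E'
from h import *
print(sensors.observe())
a=snap('top','top1');b=snap('side','side1')
im=np.vstack([a,b]);show(im,'both',None,0.75)
for n in('top','side'):
    K,r,t=cam(n);print(n,-r.T@t,r[2],K[0,0])
E
```

```text
{'clock': 0.0, 'joint_positions': array([-69.16860368,  39.53347136, -11.1455694 ,  89.74269664,
         9.01467832,  51.70798476, -12.3227929 ]), 'joint_velocities': array([-0.01446716,  0.04678204, -0.01336312,  0.03620852, -0.00169542,
       -0.03398658,  0.02829774]), 'joint_efforts': array([-2.80389204e-04, -5.27548063e+01, -1.26687393e+00, -1.53428900e+01,
       -5.26972453e-02,  6.62979161e-03,  1.59103256e-04]), 'tool_pos': array([202.25612815, 590.77662552, 262.9172893 ]), 'tool_rot': array([1.79991792e+02, 1.01695004e-01, 7.11131312e+01]), 'force': array([-0.42697104,  0.27558476,  0.68027827]), 'ft_torque': array([0.053377  , 0.0140719 , 0.03478295]), 'finger_gap': 88.06531625455423}
top [ 441.02051677 -113.37164458  770.69511245] [ 0.15384245  0.02273873 -0.98783372] 362.98304596653367
side [ 333.36806678 -794.80817021  764.14197133] [ 0.21201638  0.69352974 -0.68852419] 448.0141187776279
```

View pics/both.png

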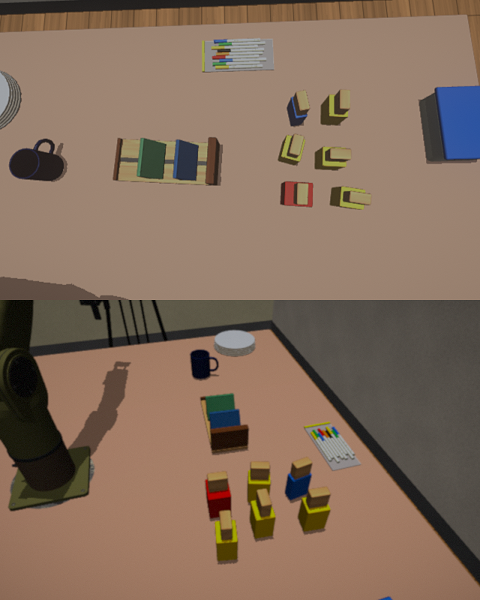

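Candidates in the top image (full-resolution pixels) are yellow at (391,196), (453,143), (447,209) and (469,264). The blue (399,143) and red (396,258) blocks are the wrong width. The yellow one farthest to the robot's left (+y, image left) is (391,196), so I'll check it in a close crop.

```bash
python3 - <<'E'
from h import *
a=np.load('pics/top1.npz')['im'];b=np.load('pics/side1.npz')['im']
A=cv2.resize(a[110:290,145:505],None,fx=2.2,fy=2.2,interpolation=cv2.INTER_CUBIC)
cv2.imwrite('pics/c1.png',A[:,:,::-1])
c=cv2.resize(b[110:290,250:450],None,fx=3.3,fy=3.3,interpolation=cv2.INTER_CUBIC)
cv2.imwrite('pics/c2.png',c[:,:,::-1])
for p in [(391,196),(453,143),(447,209),(469,264)]:print(p,toz('top',*p,110))
E
```

```text
(391, 196) [ 560.94383886 -231.75056799  110.        ]
(453, 143) [ 658.54167896 -352.8648957   110.        ]
(447, 209) [ 533.93055668 -332.01649865  110.        ]
(469, 264) [ 434.06387956 -363.11944185  110.        ]
```

View pics/c1.png

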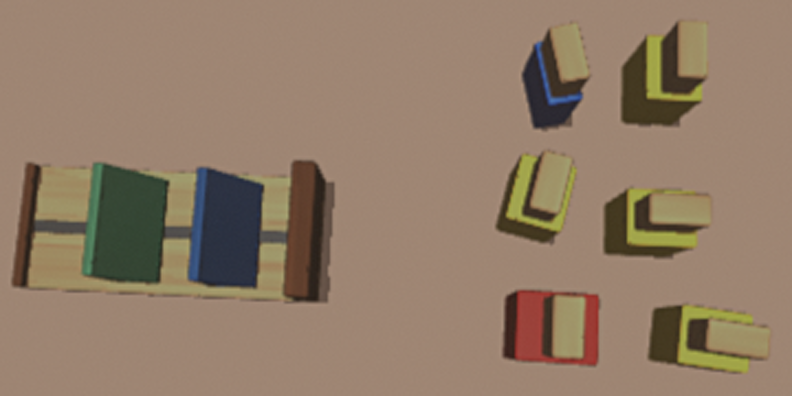

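View pics/c2.png

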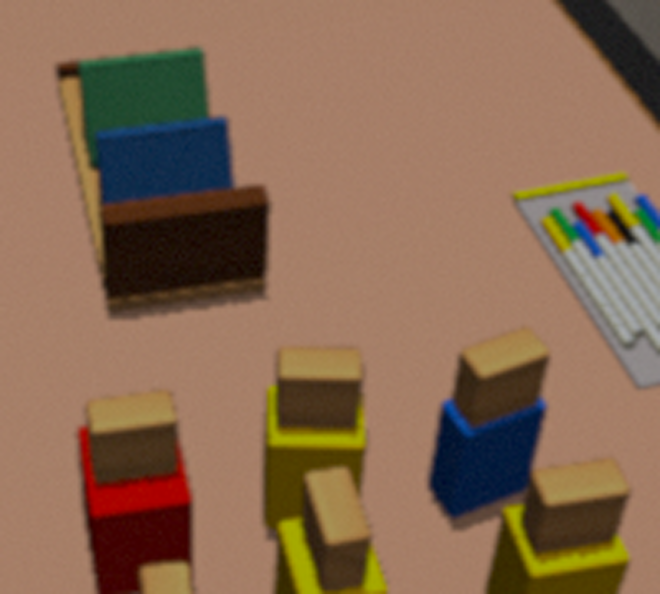

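Crop 1 shows the chosen block: fin top corners at (544,152), (573,157), (560,214), (532,207), with the fin long along roughly x. In the rack, the end-block top's inner edge runs (293,162)–(286,298). The blue top edge is at (200,168)–(190,279), the green at (96,164)–(85,275), and the lip at (25,163)–(14,285).

```bash
python3 - <<'E'
from h import *
def L(P,z):
    q=np.array([toz('top',145+u/2.2,110+v/2.2,z)[:2] for u,v in P]);print(z,q.round(1).tolist(),'mean',q.mean(0).round(1));return q
q=L([(544,152),(573,157),(560,214),(532,207)],132)
d=(q[0]+q[1]-q[2]-q[3]);print('fin long dir',np.degrees(np.arctan2(d[1],d[0])),np.linalg.norm(d)/2)
for nm,P,z in [('end inner',[(293,162),(286,298)],88),('end outer',[(316,163),(308,299)],88),('lip outer',[(25,163),(14,285)],24),('blue back top',[(200,168),(190,279)],86),('green back top',[(96,164),(85,275)],86),('blue toe side',[(263,185),(257,286)],20),('green toe',[(168,181),(160,282)],20)]:
    print(nm);q=L(P,z);d=q[0]-q[1];print('  ang',np.degrees(np.arctan2(d[1],d[0])),np.linalg.norm(d))
E
```

```text
132 [[587.7, -231.8], [582.8, -255.0], [536.2, -241.8], [542.6, -219.6]] mean [ 562.3 -237. ]
fin long dir -15.45274360681138 47.54536906878139
end inner
88 [[595.4, -20.5], [476.8, -13.7]] mean [536.1 -17.1]
  ang -3.279551017368347 118.80016370314725
end outer
88 [[593.9, -40.7], [475.5, -32.6]] mean [534.7 -36.7]
  ang -3.944755277909577 118.71278803742888
lip outer
24 [[616.7, 248.3], [498.9, 253.5]] mean [557.8 250.9]
  ang -2.510578884441392 117.87199683235217
blue back top
86 [[592.9, 62.0], [495.3, 69.5]] mean [544.1  65.8]
  ang -4.439555247459164 97.8772730361465
green back top
86 [[599.3, 154.6], [501.2, 161.1]] mean [550.2 157.9]
  ang -3.802791517908877 98.33094120231654
blue toe side
20 [[589.1, 17.8], [492.3, 23.5]] mean [540.7  20.6]
  ang -3.4118269957763228 96.90466104517421
green toe
20 [[595.7, 109.8], [498.5, 115.7]] mean [547.1 112.7]
  ang -3.485780454979771 97.37561606510766
```

Emit:
servo_tool:
  moves:
    - {"travel": [-0.5,0.69,0],"delta_rot": [0,0,0],"grip": 0}
    - {"travel": [-0.5,0.69,0],"delta_rot": [0,0,0],"grip": 0}
    - {"travel": [-0.5,0.69,0],"delta_rot": [0,0,0],"grip": 0}
    - {"travel": [-0.5,0.69,0],"delta_rot": [0,0,0],"grip": 0}
    - {"travel": [-0.5,0.69,0],"delta_rot": [0,0,0],"grip": 0}
    - {"travel": [-0.5,0.69,0],"delta_rot": [0,0,0],"grip": 0}
    - {"travel": [-0.5,0.69,0],"delta_rot": [0,0,0],"grip": 0}
    - {"travel": [-0.5,0.69,0],"delta_rot": [0,0,0],"grip": 0}

```text
clock: 0.9
tool_pos: [399.5, 308.7, 258.8]
tool_rot: [-179.6, 0.1, 72.0]
force: [1.2, 0.1, -0.7]
finger_gap: 88.3
```

Emit:
servo_tool:
  moves:
    - {"travel": [-0.5,0.67,-0.15],"delta_rot": [0,0,0],"grip": 0}
    - {"travel": [-0.5,0.67,-0.15],"delta_rot": [0,0,0],"grip": 0}
    - {"travel": [-0.5,0.67,-0.15],"delta_rot": [0,0,0],"grip": 0}
    - {"travel": [-0.5,0.67,-0.15],"delta_rot": [0,0,0],"grip": 0}
    - {"travel": [-0.5,0.67,-0.15],"delta_rot": [0,0,0],"grip": 0}
    - {"travel": [-0.5,0.67,-0.15],"delta_rot": [0,0,0],"grip": 0}
    - {"travel": [0,0,0],"delta_rot": [0,0,0],"grip": 0}

```text
clock: 1.6
tool_pos: [551.3, 85.6, 302.3]
tool_rot: [-179.6, 0.6, 71.3]
force: [-0.1, -0.3, -0.0]
finger_gap: 88.0
```

```bash
python3 - <<'E'
from h import *
print(optics.get_calibration('wrist'))
s=sensors.observe();print(s['tool_pos'],s['tool_rot'],s['joint_positions'])
snap('wrist','w1')
for p in [(535,-17,88),(557,250,24),(545,20,12)]:print(proj('wrist',p,s))
E
```

```text
{'mtx': array([[312.97907532,   0.        , 313.62516312],
       [  0.        , 312.97907532, 200.7050557 ],
       [  0.        ,   0.        ,   1.        ]]), 'T_tool_cam': array([[ 9.99999353e-01, -9.06438306e-04, -6.87632137e-04,
         1.11732230e+00],
       [ 1.06519308e-03,  9.58261859e-01,  2.85889970e-01,
        -7.45954818e+01],
       [ 3.99790030e-04, -2.85890517e-01,  9.58262204e-01,
        -1.22023182e+02],
       [ 0.00000000e+00,  0.00000000e+00,  0.00000000e+00,
         1.00000000e+00]])}
[551.26618922  85.57450527 302.25585129] [-179.60368037    0.569854     71.34712078] [ -4.25308997  32.23542415 -15.53748211  98.05751601  10.76193864
  51.81995667  47.06099084]
[223.15054098 194.69233975]
[441.37455676 131.72960036]
[267.54294053 178.34212848]
```

View pics/w1.png

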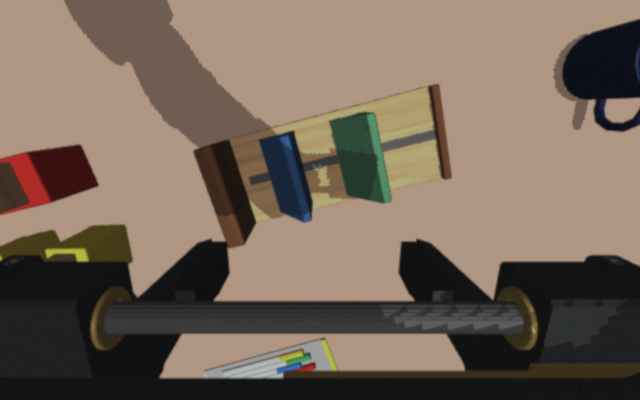

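The wrist view shows the rack with its end block at (225,195), the blue stop at (285,177), the green stop at (362,157) and the lip at (440,132). I'll enlarge it for a pose fit.

```bash
python3 - <<'E'
from h import *
im=np.load('pics/w1.npz')['im'];show(im,'w1c',(185,75,460,255),2.9)
E
```

```text
(no output)
```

View pics/w1c.png

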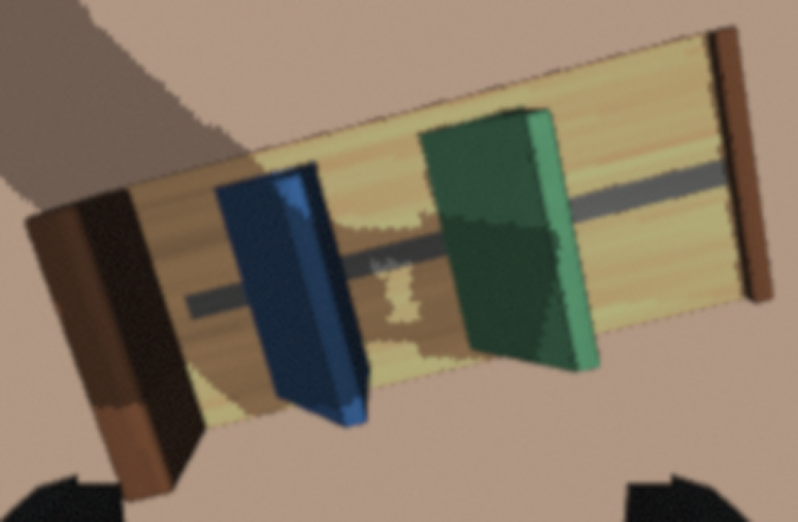

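```bash
python3 - <<'E'
from h import *
from scipy.optimize import least_squares
f=np.load('pics/w1.npz');s=dict(tool_pos=f['p'],tool_rot=f['r'])
g=lambda P,z:np.array([toz('wrist',185+u/2.9,75+v/2.9,z,s)[:2] for u,v in P])
gt=lambda P,z:np.array([toz('top',145+u/2.2,110+v/2.2,z)[:2] for u,v in P])
E={'endin_top':(g([(80,204),(172,490)],88),-123),'endin_bot':(g([(130,188),(206,428)],12),-123),'endout':(g([(27,221),(125,500)],88),-145),
'lipout':(g([(736,28),(772,298)],24),145),'T_endin':(gt([(293,162),(286,298)],88),-123),'T_lipout':(gt([(25,163),(14,285)],24),145),
'btoe':(g([(217,187),(280,395)],20),None),'gtoe':(g([(420,132),(472,348)],20),None),'T_btoe':(gt([(263,185),(257,286)],20),None),'T_gtoe':(gt([(168,181),(160,282)],20),None)}
hw=lambda n:50 if 'toe' in n else 60
def loc(p,q):
    c,a=np.cos(p[2]),np.sin(p[2]);return (q-p[:2])@np.array([[c,-a],[a,c]])
def fit(keys):
  def res(p):
    r=[]
    for n in keys:
        q,y=E[n];l=loc(p,q);r+=list(l[:,0]-[hw(n),-hw(n)])
        if y is not None:r+=list(l[:,1]-y)
        elif 0: pass
    return r
  o=least_squares(res,[545,107,-.07],loss='soft_l1');p=o.x;print(p[:2],np.degrees(p[2]),'cost',o.cost)
  for n,(q,y) in E.items():print(n,loc(p,q).round(1).tolist())
  return p
fit([k for k in E if k[0]!='T']);fit([k for k in E if k[0]=='T']);fit(list(E))
E
```

```text
[549.72832706 110.44650812] -5.028294386916985 cost 1340.4984944101109
endin_top [[-58.2, -122.0], [59.2, -122.9]]
endin_bot [[-57.6, -124.2], [60.4, -123.8]]
endout [[-56.9, -143.2], [59.0, -142.8]]
lipout [[-60.9, 143.6], [56.5, 144.6]]
T_endin [[57.0, -126.5], [-61.8, -130.1]]
T_lipout [[54.6, 143.2], [-63.2, 138.0]]
btoe [[-49.2, -84.4], [50.2, -82.9]]
gtoe [[-50.9, 7.6], [48.9, 9.4]]
T_btoe [[47.3, -88.9], [-49.6, -91.6]]
T_gtoe [[45.8, 3.4], [-51.5, 0.7]]
[546.17371581 105.69326609] -4.272384954450965 cost 8.242810343216831
endin_top [[-56.6, -116.2], [60.8, -118.7]]
endin_bot [[-56.0, -118.4], [62.0, -119.6]]
endout [[-55.6, -137.5], [60.3, -138.6]]
lipout [[-55.8, 149.4], [61.6, 148.9]]
T_endin [[58.5, -122.2], [-60.3, -124.3]]
T_lipout [[59.7, 147.5], [-58.1, 143.8]]
btoe [[-47.1, -78.8], [52.3, -78.6]]
gtoe [[-47.6, 13.3], [52.2, 13.7]]
T_btoe [[49.3, -84.5], [-47.6, -85.9]]
T_gtoe [[49.0, 7.8], [-48.3, 6.4]]
[546.68182704 109.67147405] -4.592788353350491 cost 1358.913519834783
endin_top [[-56.2, -120.6], [61.3, -122.4]]
endin_bot [[-55.6, -122.8], [62.5, -123.2]]
endout [[-55.0, -141.8], [60.9, -142.2]]
lipout [[-56.8, 145.1], [60.5, 145.2]]
T_endin [[59.0, -125.9], [-59.8, -128.6]]
T_lipout [[58.7, 143.8], [-59.1, 139.5]]
btoe [[-46.8, -83.1], [52.6, -82.3]]
gtoe [[-47.9, 9.0], [52.0, 10.0]]
T_btoe [[49.6, -88.2], [-47.3, -90.2]]
T_gtoe [[48.8, 4.0], [-48.5, 2.2]]
```

Emit:
servo_tool:
  moves:
    - {"travel": [-0.75,0.28,0.05],"delta_rot": [0,0,0],"grip": 60}
    - {"travel": [-0.75,0.28,0.05],"delta_rot": [0,0,0],"grip": 60}
    - {"travel": [-0.75,0.28,0.05],"delta_rot": [0,0,0],"grip": 60}
    - {"travel": [-0.75,0.28,0.05],"delta_rot": [0,0,0],"grip": 60}
    - {"travel": [-0.75,0.28,0.05],"delta_rot": [0,0,0],"grip": 60}
    - {"travel": [-0.75,0.28,0.05],"delta_rot": [0,0,0],"grip": 60}
    - {"travel": [-0.75,0.28,0.05],"delta_rot": [0,0,0],"grip": 60}
    - {"travel": [-0.4,0.1,0],"delta_rot": [0,0,0],"grip": 60}

```text
clock: 2.45
tool_pos: [558.2, -201.8, 279.4]
tool_rot: [-178.8, -0.1, 73.2]
force: [-0.4, -0.3, 0.5]
finger_gap: 67.4
```

Emit:
servo_tool:
  moves:
    - {"travel": [0,0,0],"delta_rot": [0,0,0],"grip": 60}

```text
clock: 2.55
tool_pos: [557.3, -204.0, 278.6]
tool_rot: [-178.7, -0.1, 73.0]
force: [-0.1, 0.3, -0.3]
finger_gap: 67.4
```

```bash
python3 - <<'E'
from h import *
s=sensors.observe();print(s['tool_pos'],s['tool_rot'],s['joint_positions'],s['finger_gap'])
snap('wrist','w2')
print(proj('wrist',(562,-237,132),s))
E
```

```text
[ 557.25913934 -203.97222812  278.60457009] [-1.78695054e+02 -5.08572838e-02  7.30180208e+01] [ 25.20028587  36.96753705 -16.59382175  92.99513653  12.17899109
  53.14301272  77.22664206] 67.43194718660804
[279.06949408 213.51287217]
```

View pics/w2.png

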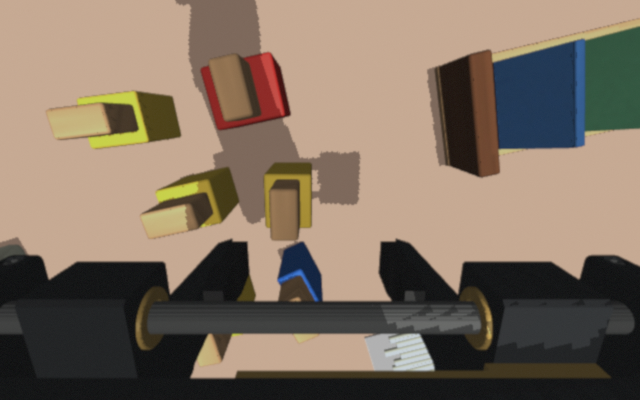

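```bash
python3 - <<'E'
from h import *
f=np.load('pics/w2.npz');s=dict(tool_pos=f['p'],tool_rot=f['r'])
for z,P in [(132,[(271,181),(299,181),(296,240),(270,239)]),(85,[(266,164),(312,163),(309,226),(265,226)])]:
    q=np.array([toz('wrist',*p,z,s)[:2] for p in P]);d=q[0]+q[1]-q[2]-q[3]
    print(q.round(1).tolist(),q.mean(0),np.degrees(np.arctan2(d[1],d[0])))
show(f['im'],'w2c',(240,140,340,260),5)
E
```

```text
[[531.5, -234.2], [538.7, -210.6], [591.0, -230.3], [583.0, -253.0]] [ 561.0488283  -231.99865809] 159.6607512570736
[[520.7, -242.3], [533.5, -197.2], [597.5, -220.3], [583.6, -265.5]] [ 558.81910312 -231.353169  ] 159.95187372394594
```

View pics/w2c.png

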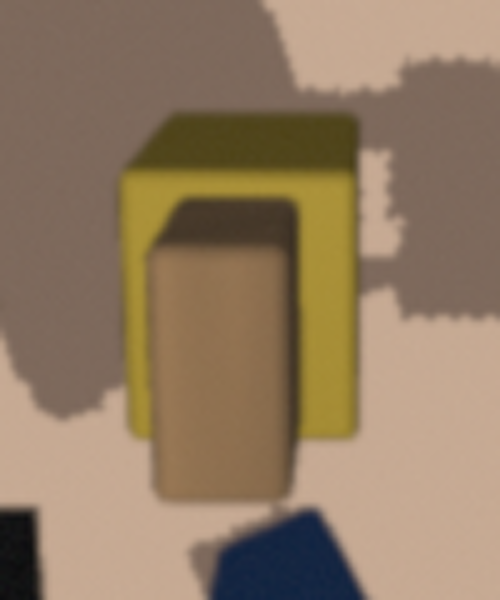

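```bash
python3 - <<'E'
from h import *
f=np.load('pics/w2.npz');s=dict(tool_pos=f['p'],tool_rot=f['r'])
for z,P in [(132,[(149,248),(288,248),(292,500),(156,500)]),(85,[(122,170),(357,170),(357,437),(128,437)])]:
    q=np.array([toz('wrist',240+u/5,140+v/5,z,s)[:2] for u,v in P]);d=q[3]+q[2]-q[1]-q[0];e=q[1]+q[2]-q[0]-q[3]
    print(q.mean(0),np.degrees(np.arctan2(d[1],d[0])),np.degrees(np.arctan2(e[1],e[0])),np.linalg.norm(d)/2,np.linalg.norm(e)/2)
    t=q.mean(0)-f['p'][:2];a=np.radians(f['r'][2]);print('tool dx,dy mm',t@[np.cos(a),np.sin(a)],t@[np.sin(a),-np.cos(a)])
E
```

```text
[ 565.04731524 -233.06218965] -17.271719026426638 72.94722174479251 47.98002839647209 24.932115207455865
tool dx,dy mm -25.54684260126398 15.944917014602554
[ 564.79291454 -233.06227213] -17.651101274432907 72.94863420860234 58.21963872001087 48.773973068024205
tool dx,dy mm -25.621224531283755 15.701633119060796
```

Emit:
servo_tool:
  moves:
    - {"travel": [-0.26,0.16,0],"delta_rot": [-0.16,0,0],"grip": 60}
    - {"travel": [-0.26,0.16,0.4],"delta_rot": [0,0,0],"grip": 60}
    - {"travel": [0,0,0.6],"delta_rot": [0,0,0],"grip": 60}
    - {"travel": [0,0,0.6],"delta_rot": [0,0,0],"grip": 60}
    - {"travel": [0,0,0],"delta_rot": [0,0,0],"grip": 60}

```text
clock: 3.1
tool_pos: [570.1, -221.6, 198.0]
tool_rot: [179.6, -0.5, 74.1]
force: [0.3, -0.2, 0.2]
finger_gap: 67.1
```

Emit:
servo_tool:
  moves:
    - {"travel": [-0.25,-0.04,0.1],"delta_rot": [0.05,-0.06,0.14],"grip": 60}
    - {"travel": [0,0,0],"delta_rot": [0,0,0],"grip": 60}
    - {"travel": [0,0,0],"delta_rot": [0,0,0],"grip": 60}

```text
clock: 3.4
tool_pos: [566.7, -231.7, 195.6]
tool_rot: [179.8, -0.0, 73.1]
force: [-0.4, -0.0, 0.7]
finger_gap: 67.8
```

Emit:
servo_tool:
  moves:
    - {"travel": [-0.035,-0.03,0.4],"delta_rot": [0,0,0],"grip": 60}
    - {"travel": [0,0,0.4],"delta_rot": [0,0,0],"grip": 60}
    - {"travel": [0,0,0.4],"delta_rot": [0,0,0],"grip": 60}
    - {"travel": [0,0,0.3],"delta_rot": [0,0,0],"grip": 60}
    - {"travel": [0,0,0],"delta_rot": [0,0,0],"grip": 60}

```text
clock: 3.9
tool_pos: [570.6, -234.5, 125.9]
tool_rot: [178.9, -0.0, 73.1]
force: [-0.2, 0.3, -0.0]
finger_gap: 67.2
```

Emit:
servo_tool:
  moves:
    - {"travel": [0,-0.12,0.1],"delta_rot": [0.14,0,0],"grip": 60}
    - {"travel": [0,0,0.06],"delta_rot": [0,0,0],"grip": 60}
    - {"travel": [0,0,0.03],"delta_rot": [0,0,0],"grip": 60}
    - {"travel": [0,0,0],"delta_rot": [0,0,0],"grip": 60}

```text
clock: 4.3
tool_pos: [566.9, -233.2, 119.5]
tool_rot: [179.7, -0.0, 73.1]
force: [0.1, -0.3, -0.9]
finger_gap: 67.2
```

Emit:
servo_tool:
  moves:
    - {"travel": [0,-0.05,0.09],"delta_rot": [0.03,0,0],"grip": 60}
    - {"travel": [0,0,0],"delta_rot": [0,0,0],"grip": 60}
    - {"travel": [0,0,0],"delta_rot": [0,0,0],"grip": 255}
    - {"travel": [0,0,0],"delta_rot": [0,0,0],"grip": 255}
    - {"travel": [0,0,0],"delta_rot": [0,0,0],"grip": 255}
    - {"travel": [0,0,0],"delta_rot": [0,0,0],"grip": 255}
    - {"travel": [0,0,0],"delta_rot": [0,0,0],"grip": 255}
  force: 35

```text
clock: 5.0
tool_pos: [564.9, -232.7, 115.5]
tool_rot: [179.9, -0.0, 73.1]
force: [0.2, -0.2, 0.3]
finger_gap: 29.7
```

Emit:
servo_tool:
  moves:
    - {"travel": [0,0,0],"delta_rot": [0,0,0],"grip": 255}
    - {"travel": [0,0,0],"delta_rot": [0,0,0],"grip": 255}
    - {"travel": [0,0,0],"delta_rot": [0,0,0],"grip": 255}
  force: 35

```text
clock: 5.3
tool_pos: [564.7, -232.9, 115.4]
tool_rot: [179.9, -0.0, 73.0]
force: [-0.2, 0.3, -0.4]
finger_gap: 25.6
```

Emit:
servo_tool:
  moves:
    - {"travel": [0,0,-0.4],"delta_rot": [0,0,0],"grip": 255}
    - {"travel": [0,0,-0.8],"delta_rot": [0,0,0],"grip": 255}
    - {"travel": [0,0,-0.8],"delta_rot": [0,0,-0.3],"grip": 255}
    - {"travel": [0,0,-0.6],"delta_rot": [0,0,-0.45],"grip": 255}
    - {"travel": [0,0,0],"delta_rot": [0,0,-0.45],"grip": 255}
    - {"travel": [0,0,0],"delta_rot": [0,0,-0.35],"grip": 255}
    - {"travel": [0,0,0],"delta_rot": [0,0,0],"grip": 255}

```text
clock: 6.0
tool_pos: [561.6, -231.4, 247.1]
tool_rot: [-179.6, -0.1, 86.0]
force: [-0.3, 1.1, -2.2]
finger_gap: 25.7
```

Emit:
servo_tool:
  moves:
    - {"travel": [0.5,-0.1,0],"delta_rot": [-0.05,0,0.05],"grip": 255}
    - {"travel": [0.8,-0.12,0],"delta_rot": [0,0,0],"grip": 255}
    - {"travel": [0.8,-0.12,0],"delta_rot": [0,0,0],"grip": 255}
    - {"travel": [0.8,-0.12,0],"delta_rot": [0,0,0],"grip": 255}
    - {"travel": [0.8,-0.12,0],"delta_rot": [0,0,0],"grip": 255}
    - {"travel": [0.8,-0.12,0],"delta_rot": [0,0,0],"grip": 255}
    - {"travel": [0.4,-0.06,0],"delta_rot": [0,0,0],"grip": 255}
    - {"travel": [0,0,0],"delta_rot": [0,0,0],"grip": 255}

```text
clock: 6.8
tool_pos: [539.7, 22.8, 241.9]
tool_rot: [-179.4, -0.1, 84.7]
force: [-1.4, -0.6, -3.3]
finger_gap: 25.6
```

```bash
python3 - <<'E'
from h import *
s=sensors.observe();print(s['tool_pos'],s['tool_rot'],s['finger_gap'],s['force'])
im=snap('wrist','w3',(185,70,485,270),2.6)
E
```

```text
[539.65482016  22.75293025 241.85036079] [-1.79389995e+02 -9.56188234e-02  8.46689420e+01] 25.56826668496715 [-1.37243168 -0.55819611 -3.30653501]
```

View pics/w3.png

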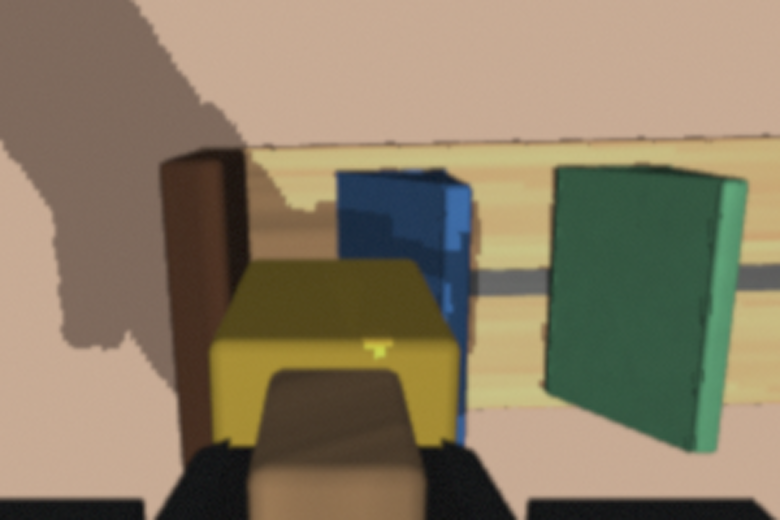

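```bash
python3 - <<'E'
from h import *
f=np.load('pics/w3.npz');s=dict(tool_pos=f['p'],tool_rot=f['r'])
a=np.radians(f['r'][2]);X=np.array([np.cos(a),np.sin(a)]);Y=np.array([np.sin(a),-np.cos(a)])
u0=f['p'][2]-115.4
for n,z,P in [('edge-',12,[(250,147),(780,136)]),('edge+',12,[(480,408),(780,400)]),('in bot',12,[(246,150),(249,240)]),('in top',88,[(208,152),(228,320)]),('out top',88,[(162,165),(187,460)]),('btoe',20,[(337,172),(337,258)]),('bback',86,[(470,190),(465,440)]),('gtoe',20,[(556,168),(546,388)]),('blk und',u0,[(248,260),(418,260)]),('blk top',u0+85,[(212,340),(460,340)])]:
    q=np.array([toz('wrist',185+u/2.6,70+v/2.6,z,s)[:2] for u,v in P])
    t=q-f['p'][:2];d=q[1]-q[0];print(n,'tool xy',(t@X).round(1),(t@Y).round(1),'dir',np.degrees(np.arctan2(d[1],d[0])).round(2),'world',q.round(1).tolist())
E
```

```text
edge- tool xy [-34.1 189.1] [-56.6 -60.9] dir 85.76 world [[480.1, -5.9], [496.6, 216.7]]
edge+ tool xy [ 68.7 206.8] [61.  57.2] dir 86.21 world [[606.7, 85.5], [615.9, 223.3]]
in bot tool xy [-35.8 -35.7] [-55.4 -17.2] dir -5.15 world [[481.2, -7.8], [519.2, -11.2]]
in top tool xy [-40.5 -36. ] [-58.6  -1. ] dir -0.87 world [[477.6, -12.1], [535.3, -13.0]]
out top tool xy [-56.  -53.1] [-54.4  52.4] dir -3.78 world [[480.3, -28.0], [586.9, -35.0]]
btoe tool xy [2.6 2.6] [-46.8 -10.7] dir -5.34 world [[493.3, 29.7], [529.3, 26.3]]
bback tool xy [47.3 49.5] [-45.8  45.4] dir -3.92 world [[498.4, 74.1], [589.5, 67.9]]
gtoe tool xy [93.6 96.3] [-48.4  48.4] dir -3.75 world [[500.2, 120.4], [596.8, 114.1]]
blk und tool xy [-24.3  26.1] [-29.4 -29.3] dir 84.59 world [[508.2, 1.3], [512.9, 51.4]]
blk top tool xy [-22.8  25.8] [-29.1 -29. ] dir 84.58 world [[508.6, 2.8], [513.2, 51.1]]
```

Emit:
servo_tool:
  moves:
    - {"travel": [-0.1,0.04,0],"delta_rot": [-0.07,0,-0.17],"grip": 255}
    - {"travel": [0,0,0.2],"delta_rot": [0,0,0],"grip": 255}
    - {"travel": [0,0,0.3],"delta_rot": [0,0,0],"grip": 255}
    - {"travel": [0,0,0.2],"delta_rot": [0,0,0],"grip": 255}
    - {"travel": [0,0,0],"delta_rot": [0,0,0],"grip": 255}

```text
clock: 7.35
tool_pos: [541.2, 5.9, 203.2]
tool_rot: [-179.9, 0.3, 85.3]
force: [1.1, 0.2, -2.5]
finger_gap: 25.9
```

Emit:
servo_tool:
  moves:
    - {"travel": [0.24,0,-0.1],"delta_rot": [0,0.03,-0.08],"grip": 255}
    - {"travel": [0,0,0],"delta_rot": [0,0,0],"grip": 255}
    - {"travel": [0,0,0],"delta_rot": [0,0,0],"grip": 255}

```text
clock: 7.65
tool_pos: [542.6, 17.7, 208.7]
tool_rot: [-179.9, 0.0, 85.9]
force: [0.8, -0.3, -2.5]
finger_gap: 26.1
```

Emit:
servo_tool:
  moves:
    - {"travel": [0,0,0.2],"delta_rot": [0,0,0],"grip": 255}
    - {"travel": [0,0,0],"delta_rot": [0,0,0],"grip": 255}
    - {"travel": [0,0,0.2],"delta_rot": [0,0,0],"grip": 255}
    - {"travel": [0,0,0],"delta_rot": [0,0,0],"grip": 255}

```text
clock: 8.05
tool_pos: [543.0, 17.9, 187.8]
tool_rot: [180.0, 0.0, 85.9]
force: [-0.5, -0.4, -3.0]
finger_gap: 26.0
```

Emit:
servo_tool:
  moves:
    - {"travel": [-0.06,0,0.1],"delta_rot": [0,0,0],"grip": 255}
    - {"travel": [-0.03,0,0],"delta_rot": [0,0,0],"grip": 255}
    - {"travel": [0,0,0],"delta_rot": [0,0,0],"grip": 255}

```text
clock: 8.35
tool_pos: [542.4, 12.8, 181.8]
tool_rot: [-180.0, 0.1, 85.9]
force: [0.9, 0.6, -2.5]
finger_gap: 25.8
```

Emit:
servo_tool:
  moves:
    - {"travel": [-0.03,0,0],"delta_rot": [0,0,0],"grip": 255}
    - {"travel": [0,0,0],"delta_rot": [0,0,0],"grip": 255}

```text
clock: 8.55
tool_pos: [542.4, 12.2, 182.0]
tool_rot: [-180.0, -0.0, 85.9]
force: [0.1, 0.2, -3.3]
finger_gap: 25.4
```

Emit:
servo_tool:
  moves:
    - {"travel": [-0.03,0,0],"delta_rot": [0,0,0],"grip": 255}
    - {"travel": [0,0,0],"delta_rot": [0,0,0],"grip": 255}

```text
clock: 8.75
tool_pos: [542.4, 11.9, 182.2]
tool_rot: [180.0, -0.2, 85.9]
force: [-0.4, 1.6, -3.1]
finger_gap: 25.7
```

Emit:
servo_tool:
  moves:
    - {"travel": [-0.03,0,0],"delta_rot": [0,0,0],"grip": 255}
    - {"travel": [0,0,0],"delta_rot": [0,0,0],"grip": 255}

```text
clock: 8.95
tool_pos: [542.4, 11.7, 182.3]
tool_rot: [180.0, -0.3, 86.0]
force: [-0.2, 1.7, -3.8]
finger_gap: 25.5
```

Emit:
servo_tool:
  moves:
    - {"travel": [0.025,0,0],"delta_rot": [0,-0.04,0],"grip": 255}
    - {"travel": [0,0,0],"delta_rot": [0,0,0],"grip": 255}
    - {"travel": [0,0,0.2],"delta_rot": [0,0,0],"grip": 255}
    - {"travel": [0,0,0],"delta_rot": [0,0,0],"grip": 255}

```text
clock: 9.35
tool_pos: [543.4, 12.3, 172.0]
tool_rot: [179.8, 0.1, 86.0]
force: [-0.1, 1.6, -4.0]
finger_gap: 25.6
```

Emit:
servo_tool:
  moves:
    - {"travel": [0.02,-0.02,0.16],"delta_rot": [0.02,0.01,0],"grip": 255}
    - {"travel": [0,0,0],"delta_rot": [0,0,0],"grip": 255}
    - {"travel": [0.01,0,0.16],"delta_rot": [0,0,0],"grip": 255}
    - {"travel": [0,0,0],"delta_rot": [0,0,0],"grip": 255}

```text
clock: 9.75
tool_pos: [542.4, 12.5, 154.1]
tool_rot: [-179.9, 0.2, 85.9]
force: [-0.9, 1.5, -3.3]
finger_gap: 25.4
```

Emit:
servo_tool:
  moves:
    - {"travel": [0.015,0,0.16],"delta_rot": [0,0.02,0],"grip": 255}
    - {"travel": [0,0,0],"delta_rot": [0,0,0],"grip": 255}
    - {"travel": [0.01,0,0.16],"delta_rot": [0,0,0],"grip": 255}
    - {"travel": [0,0,0],"delta_rot": [0,0,0],"grip": 255}

```text
clock: 10.15
tool_pos: [542.7, 12.4, 136.8]
tool_rot: [-180.0, 0.1, 85.9]
force: [0.4, 0.9, -2.8]
finger_gap: 25.9
```

Emit:
servo_tool:
  moves:
    - {"travel": [0.01,0,0.12],"delta_rot": [0,0,0],"grip": 255}
    - {"travel": [0,0,0],"delta_rot": [0,0,0],"grip": 255}
    - {"travel": [0.01,0,0.06],"delta_rot": [0,0,0],"grip": 255}
    - {"travel": [0,0,0],"delta_rot": [0,0,0],"grip": 255}

```text
clock: 10.55
tool_pos: [542.7, 13.2, 127.3]
tool_rot: [-180.0, 0.1, 85.9]
force: [1.1, -0.5, -3.2]
finger_gap: 25.7
```

Emit:
servo_tool:
  moves:
    - {"travel": [0,0,0.03],"delta_rot": [0,0,0],"grip": 255}
    - {"travel": [0,0,0.03],"delta_rot": [0,0,0],"grip": 255}
    - {"travel": [0,0,0],"delta_rot": [0,0,0],"grip": 255}

```text
clock: 10.85
tool_pos: [542.8, 13.3, 127.6]
tool_rot: [179.9, 0.2, 85.9]
force: [0.3, -0.3, -3.0]
finger_gap: 25.9
```

Emit:
servo_tool:
  moves:
    - {"travel": [0,0,0.08],"delta_rot": [0,0,0],"grip": 255}
    - {"travel": [0,0,0],"delta_rot": [0,0,0],"grip": 255}

```text
clock: 11.05
tool_pos: [543.6, 13.3, 127.8]
tool_rot: [179.7, 0.2, 85.8]
force: [-0.6, -0.7, -2.9]
finger_gap: 25.8
```

Emit:
servo_tool:
  moves:
    - {"travel": [0,-0.01,-0.1],"delta_rot": [0.03,0,0],"grip": 255}
    - {"travel": [0,0,-0.2],"delta_rot": [0,0,0],"grip": 255}
    - {"travel": [0,0,-0.2],"delta_rot": [0,0,0],"grip": 255}
    - {"travel": [0,0,0],"delta_rot": [0,0,0],"grip": 255}

```text
clock: 11.45
tool_pos: [543.0, 13.6, 154.1]
tool_rot: [-180.0, 0.2, 85.9]
force: [0.1, -0.5, -3.1]
finger_gap: 25.6
```

Emit:
servo_tool:
  moves:
    - {"travel": [0,0,-0.4],"delta_rot": [0,0,0],"grip": 255}
    - {"travel": [0,0,-0.4],"delta_rot": [0,0,0],"grip": 255}
    - {"travel": [0,0,-0.5],"delta_rot": [0,0,0],"grip": 255}
    - {"travel": [0,0,-0.5],"delta_rot": [0,0,0],"grip": 255}
    - {"travel": [0.5,0,0],"delta_rot": [0,0,0],"grip": 255}
    - {"travel": [0.8,0,0],"delta_rot": [0,0,0],"grip": 255}
    - {"travel": [0.8,0,0],"delta_rot": [0,0,0],"grip": 255}
    - {"travel": [0,0,0],"delta_rot": [0,0,0],"grip": 255}

```text
clock: 12.25
tool_pos: [550.3, 119.6, 246.4]
tool_rot: [-179.8, 0.2, 85.5]
force: [-0.1, 1.0, -3.4]
finger_gap: 25.7
```

Emit:
servo_tool:
  moves:
    - {"travel": [0,0,0],"delta_rot": [0,0,0],"grip": 255}

```text
clock: 12.35
tool_pos: [550.0, 119.6, 246.0]
tool_rot: [-179.8, 0.2, 85.6]
force: [0.4, -0.8, -2.0]
finger_gap: 26.0
```

```bash
python3 - <<'E'
from h import *
s=sensors.observe();print(s['tool_pos'],s['tool_rot'],s['finger_gap'],s['force'])
im=snap('wrist','w4',(120,70,440,270),2.4)
E
```

```text
[549.96692911 119.63831933 246.00720243] [-179.79823257    0.24407119   85.5854471 ] 26.038260243669498 [ 0.38326918 -0.7686751  -1.9752932 ]
```

View pics/w4.png

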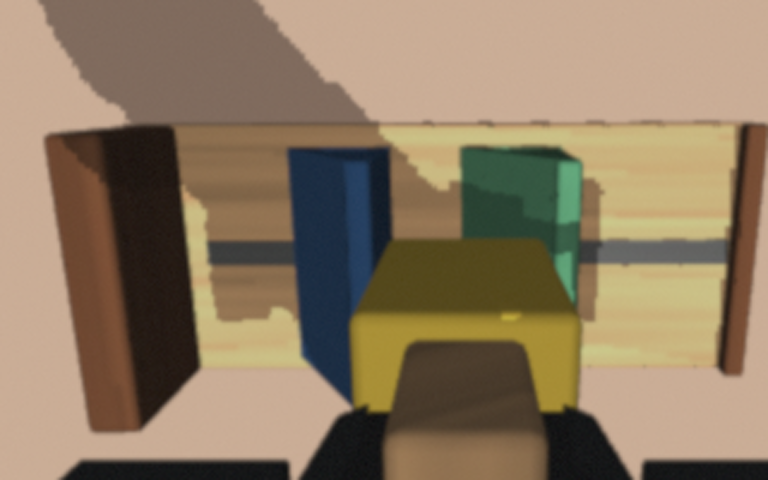

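```bash
python3 - <<'E'
from h import *
f=np.load('pics/w4.npz');s=dict(tool_pos=f['p'],tool_rot=f['r'])
b=np.radians(86.0);X=np.array([np.cos(b),np.sin(b)]);Y=np.array([np.sin(b),-np.cos(b)])
u0=f['p'][2]-115.4
for n,z,P in [('edge-',12,[(180,124),(735,124)]),('edge+',12,[(202,367),(718,366)]),('in bot',12,[(174,126),(200,366)]),('btoe',20,[(289,150),(303,355)]),('bback bot',12,[(390,150),(392,236)]),('bback top',86,[(369,152),(371,260)]),('gtoe',20,[(461,148),(462,238)]),('lip out',24,[(766,125),(741,374)]),('blk und',u0,[(390,239),(543,239)]),('blk top',u0+85,[(352,315),(579,315)])]:
    q=np.array([toz('wrist',120+u/2.4,70+v/2.4,z,s)[:2] for u,v in P])
    t=q-f['p'][:2];d=q[1]-q[0];print(n,'rack-frame rel TCP',(t@X).round(1),(t@Y).round(1),'dir',np.degrees(np.arctan2(d[1],d[0])).round(2))
E
```

```text
edge- rack-frame rel TCP [-130.7  124.8] [-61. -59.] dir 85.53
edge+ rack-frame rel TCP [-133.3  127.3] [58.2 59.4] dir 85.74
in bot rack-frame rel TCP [-133.5 -134.2] [-60.2  57.7] dir -4.35
btoe rack-frame rel TCP [-79.4 -79.8] [-49.5  49.3] dir -4.27
bback bot rack-frame rel TCP [-34.2 -34.7] [-48.5  -8.1] dir -4.73
bback top rack-frame rel TCP [-34.4 -35.4] [-53.1 -12.5] dir -5.46
gtoe rack-frame rel TCP [-1.1 -1.1] [-49.7  -8.4] dir -3.91
lip out rack-frame rel TCP [134.5 134.6] [-58.9  59.2] dir -3.91
blk und rack-frame rel TCP [-23.1  25.9] [-29.  -28.6] dir 85.57
blk top rack-frame rel TCP [-22.7  25.5] [-28.8 -28.4] dir 85.6
```

Emit:
servo_tool:
  moves:
    - {"travel": [-0.2,-0.01,0],"delta_rot": [-0.02,0.03,-0.02],"grip": 255}
    - {"travel": [0,0,0],"delta_rot": [0,0,0],"grip": 255}
    - {"travel": [0,0,0.2],"delta_rot": [0,0,0],"grip": 255}
    - {"travel": [0,0,0.2],"delta_rot": [0,0,0],"grip": 255}
    - {"travel": [0,0,0],"delta_rot": [0,0,0],"grip": 255}

```text
clock: 12.9
tool_pos: [548.0, 104.1, 223.7]
tool_rot: [-179.9, 0.1, 85.4]
force: [0.2, -0.5, -2.4]
finger_gap: 25.7
```

Emit:
servo_tool:
  moves:
    - {"travel": [0.13,0,0],"delta_rot": [0,0.01,-0.06],"grip": 255}
    - {"travel": [0,0,0],"delta_rot": [0,0,0],"grip": 255}
    - {"travel": [0,0,0],"delta_rot": [0,0,0],"grip": 255}

```text
clock: 13.2
tool_pos: [548.4, 111.3, 223.0]
tool_rot: [-179.8, -0.0, 85.9]
force: [-0.5, -0.1, -2.5]
finger_gap: 25.4
```

Emit:
servo_tool:
  moves:
    - {"travel": [0,0,0.15],"delta_rot": [0,0,0],"grip": 255}
    - {"travel": [0,0,0],"delta_rot": [0,0,0],"grip": 255}

```text
clock: 13.4
tool_pos: [548.6, 111.9, 215.3]
tool_rot: [-179.9, -0.0, 85.9]
force: [-1.0, -0.1, -3.0]
finger_gap: 25.7
```

Emit:
servo_tool:
  moves:
    - {"travel": [-0.01,0,0.18],"delta_rot": [0,0,0],"grip": 255}
    - {"travel": [0,0,0],"delta_rot": [0,0,0],"grip": 255}
    - {"travel": [-0.01,0,0.18],"delta_rot": [0,0,0],"grip": 255}
    - {"travel": [0,0,0],"delta_rot": [0,0,0],"grip": 255}
    - {"travel": [0,0,0.1],"delta_rot": [0,0,0],"grip": 255}
    - {"travel": [0,0,0],"delta_rot": [0,0,0],"grip": 255}

```text
clock: 14.0
tool_pos: [548.3, 110.6, 189.9]
tool_rot: [-179.8, -0.0, 85.9]
force: [0.3, 0.7, -3.2]
finger_gap: 25.8
```

```bash
python3 - <<'E'
from h import *
s=sensors.observe();print(s['tool_pos'],s['tool_rot'])
im=snap('wrist','w5',(200,60,400,210),4)
E
```

```text
[548.34066605 110.55713095 189.88283043] [-1.79828064e+02 -1.42628710e-02  8.59294391e+01]
```

View pics/w5.png

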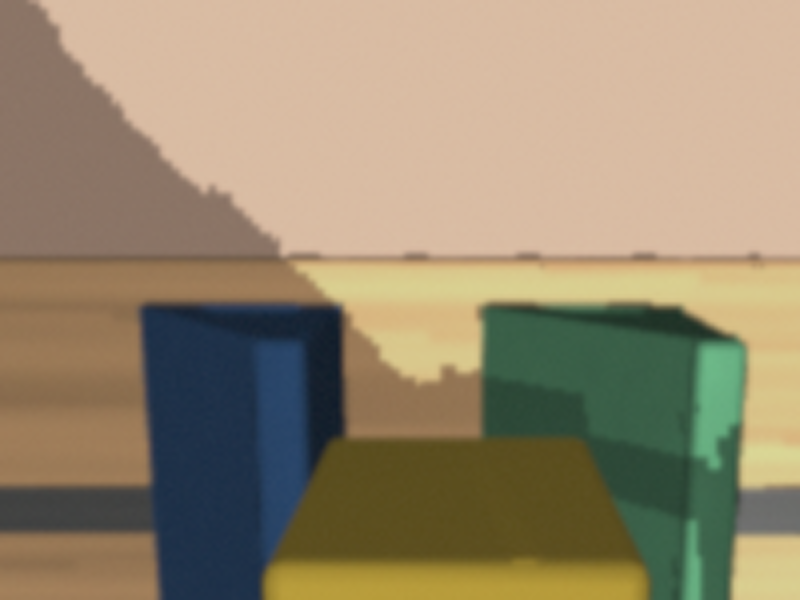

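```bash
python3 - <<'E'
from h import *
f=np.load('pics/w5.npz');s=dict(tool_pos=f['p'],tool_rot=f['r'])
b=np.radians(85.9);X=np.array([np.cos(b),np.sin(b)])
u0=f['p'][2]-115.4
for n,z,P in [('btoe',20,[(142,306),(158,560)]),('bback bot',12,[(342,306),(345,435)]),('bback top',86,[(304,340),(306,480)]),('gtoe',20,[(484,306),(484,436)]),('blk und',u0,[(329,439),(582,439)]),('blk top',u0+85,[(267,567),(646,567)])]:
    q=np.array([toz('wrist',200+u/4,60+v/4,z,s)[:2] for u,v in P]);print(n,((q-f['p'][:2])@X).round(1))
E
```

```text
btoe [-70.5 -70.9]
bback bot [-25.3 -25.4]
bback top [-25.8 -26.3]
gtoe [7.9 8.1]
blk und [-23.   25.7]
blk top [-22.7  25.5]
```

Emit:
servo_tool:
  moves:
    - {"travel": [0,0,0.18],"delta_rot": [0,0,0],"grip": 255}
    - {"travel": [0,0,0],"delta_rot": [0,0,0],"grip": 255}
    - {"travel": [0,0,0.18],"delta_rot": [0,0,0],"grip": 255}
    - {"travel": [0,0,0],"delta_rot": [0,0,0],"grip": 255}

```text
clock: 14.45
tool_pos: [549.1, 110.8, 171.1]
tool_rot: [-179.9, -0.1, 85.9]
force: [-0.7, -0.2, -3.0]
finger_gap: 25.6
```

Emit:
servo_tool:
  moves:
    - {"travel": [0,0,0.18],"delta_rot": [0,0,0],"grip": 255}
    - {"travel": [0,0,0],"delta_rot": [0,0,0],"grip": 255}
    - {"travel": [0,0,0.18],"delta_rot": [0,0,0],"grip": 255}
    - {"travel": [0,0,0],"delta_rot": [0,0,0],"grip": 255}

```text
clock: 14.85
tool_pos: [549.3, 109.8, 151.7]
tool_rot: [-180.0, 0.0, 85.9]
force: [0.1, 0.0, -2.8]
finger_gap: 25.6
```

Emit:
servo_tool:
  moves:
    - {"travel": [0.01,0,0.16],"delta_rot": [0,0,0],"grip": 255}
    - {"travel": [0,0,0],"delta_rot": [0,0,0],"grip": 255}
    - {"travel": [0,0,0.14],"delta_rot": [0,0,0],"grip": 255}
    - {"travel": [0,0,0],"delta_rot": [0,0,0],"grip": 255}

```text
clock: 15.25
tool_pos: [550.0, 110.4, 135.6]
tool_rot: [180.0, -0.0, 85.9]
force: [0.5, -1.2, -1.7]
finger_gap: 25.9
```

Emit:
servo_tool:
  moves:
    - {"travel": [0,-0.01,0.1],"delta_rot": [0,0,0],"grip": 255}
    - {"travel": [0,0,0],"delta_rot": [0,0,0],"grip": 255}
    - {"travel": [0,0,0.08],"delta_rot": [0,0,0],"grip": 255}
    - {"travel": [0,0,0],"delta_rot": [0,0,0],"grip": 255}
    - {"travel": [0,0,0.06],"delta_rot": [0,0,0],"grip": 255}

```text
clock: 15.75
tool_pos: [549.8, 111.6, 126.5]
tool_rot: [179.8, -0.0, 85.9]
force: [-11.8, -4.2, 51.9]
finger_gap: 25.7
```

Emit:
servo_tool:
  moves:
    - {"travel": [0,-0.01,-0.1],"delta_rot": [0.03,0,0],"grip": 255}
    - {"travel": [0,0,-0.2],"delta_rot": [0,0,0],"grip": 255}
    - {"travel": [0,0,-0.3],"delta_rot": [0,0,0],"grip": 255}
    - {"travel": [0,0,-0.4],"delta_rot": [0,0,0],"grip": 255}
    - {"travel": [0,0,-0.5],"delta_rot": [0,0,0],"grip": 255}
    - {"travel": [0,0,-0.5],"delta_rot": [0,0,0],"grip": 255}
    - {"travel": [0,0,-0.3],"delta_rot": [0,0,0],"grip": 255}
    - {"travel": [0,0,0],"delta_rot": [0,0,0],"grip": 255}

```text
clock: 16.55
tool_pos: [548.7, 112.8, 246.4]
tool_rot: [-179.8, -0.2, 86.0]
force: [1.2, -0.2, -3.5]
finger_gap: 26.0
```

```bash
python3 - <<'E'
from h import *
s=sensors.observe();print(s['tool_pos'],s['tool_rot'],s['finger_gap'],s['force'])
im=snap('wrist','w6',(120,70,440,270),2.4)
E
```

```text
[548.66319247 112.79323476 246.40457202] [-1.79835110e+02 -1.65909899e-01  8.59948580e+01] 26.020555590691767 [ 1.19871124 -0.18144406 -3.52172297]
```

View pics/w6.png

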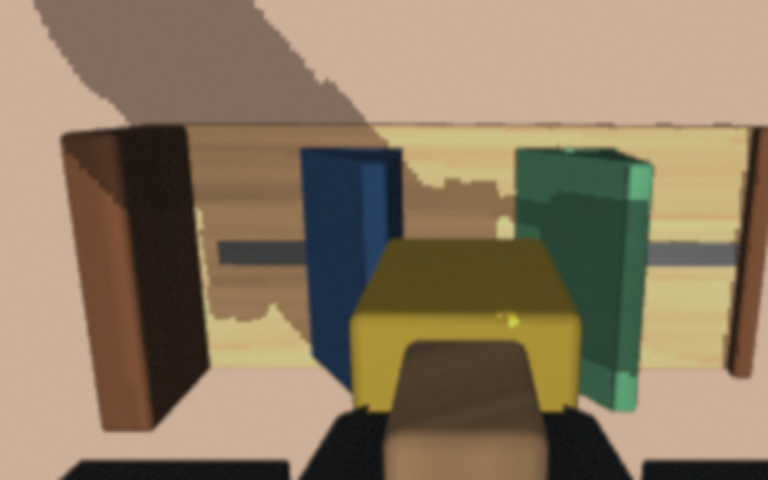

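The picture shows both gaps open: end block foot at col 187–209, blue toe at 302–315, blue back foot at 402, green toe at 515–518.

```bash
python3 - <<'E'
from h import *
f=np.load('pics/w6.npz');s=dict(tool_pos=f['p'],tool_rot=f['r'])
b=np.radians(85.9);X=np.array([np.cos(b),np.sin(b)])
for n,z,P in [('in bot',12,[(187,126),(209,367)]),('btoe',20,[(302,150),(315,355)]),('bback bot',12,[(402,151),(403,238)]),('gtoe',20,[(515,150),(518,240)])]:
    q=np.array([toz('wrist',120+u/2.4,70+v/2.4,z,s)[:2] for u,v in P]);print(n,((q-f['p'][:2])@X).round(1))
E
```

```text
in bot [-126.2 -127.4]
btoe [-72.2 -71.8]
bback bot [-27.4 -27.9]
gtoe [24.6 26.8]
```

Emit:
servo_tool:
  moves:
    - {"travel": [-0.5,0.04,0],"delta_rot": [-0.02,-0.02,0],"grip": 255}
    - {"travel": [-0.8,0.06,0],"delta_rot": [0,0,0],"grip": 255}
    - {"travel": [-0.8,0.06,0],"delta_rot": [0,0,0],"grip": 255}
    - {"travel": [-0.8,0.06,0],"delta_rot": [0,0,0],"grip": 255}
    - {"travel": [-0.8,0.06,0],"delta_rot": [0,0,0],"grip": 255}
    - {"travel": [-0.7,0.06,0],"delta_rot": [0,0,0],"grip": 255}
    - {"travel": [-0.3,0.02,0],"delta_rot": [0,0,0],"grip": 255}
    - {"travel": [0,0,0],"delta_rot": [0,0,0],"grip": 255}

```text
clock: 17.4
tool_pos: [545.6, -129.5, 233.8]
tool_rot: [-179.0, -0.1, 86.3]
force: [0.3, -0.1, -2.5]
finger_gap: 25.6
```

Emit:
servo_tool:
  moves:
    - {"travel": [0,0,0.4],"delta_rot": [0,0,0],"grip": 255}
    - {"travel": [0,0,0.6],"delta_rot": [0,0,0],"grip": 255}
    - {"travel": [0,0,0.5],"delta_rot": [0,0,0],"grip": 255}
    - {"travel": [0,0,0.3],"delta_rot": [0,0,0],"grip": 255}
    - {"travel": [0,0,0],"delta_rot": [0,0,0],"grip": 255}
    - {"travel": [0,0,0],"delta_rot": [0,0,0],"grip": 255}

```text
clock: 18.0
tool_pos: [543.1, -120.3, 137.2]
tool_rot: [-178.7, -0.5, 86.7]
force: [0.6, 0.2, -1.3]
finger_gap: 25.9
```

Level the tool, then set it down gently (needs z ≈ 115.5).

Emit:
servo_tool:
  moves:
    - {"travel": [0,0,0.1],"delta_rot": [-0.16,-0.06,0],"grip": 255}
    - {"travel": [0,0,0],"delta_rot": [0,0,0],"grip": 255}
    - {"travel": [0,0,0.16],"delta_rot": [0,0,0],"grip": 255}
    - {"travel": [0,0,0],"delta_rot": [0,0,0],"grip": 255}

```text
clock: 18.4
tool_pos: [545.1, -117.7, 126.2]
tool_rot: [179.7, -0.1, 86.9]
force: [-0.8, 0.2, -2.5]
finger_gap: 25.8
```

Emit:
servo_tool:
  moves:
    - {"travel": [0,0,0.1],"delta_rot": [0.03,-0.01,0],"grip": 255}
    - {"travel": [0,0,0],"delta_rot": [0,0,0],"grip": 255}
    - {"travel": [0,0,0.08],"delta_rot": [0,0,0],"grip": 255}
    - {"travel": [0,0,0],"delta_rot": [0,0,0],"grip": 255}
    - {"travel": [0,0,0.04],"delta_rot": [0,0,0],"grip": 255}

```text
clock: 18.9
tool_pos: [546.3, -118.1, 115.1]
tool_rot: [179.9, -0.1, 86.8]
force: [-0.0, -0.5, -2.6]
finger_gap: 25.3
```

Emit:
servo_tool:
  moves:
    - {"travel": [0,0,0.04],"delta_rot": [0,0,0],"grip": 255}
    - {"travel": [0,0,0.04],"delta_rot": [0,0,0],"grip": 255}

```text
clock: 19.1
tool_pos: [546.2, -118.0, 114.7]
tool_rot: [179.8, 0.0, 86.8]
force: [-5.6, 0.5, 21.0]
finger_gap: 25.7
```

On the table. Release and retreat.

Emit:
servo_tool:
  moves:
    - {"travel": [0,0,0],"delta_rot": [0,0,0],"grip": 255}
    - {"travel": [0,0,0],"delta_rot": [0,0,0],"grip": 90}
    - {"travel": [0,0,0],"delta_rot": [0,0,0],"grip": 90}
    - {"travel": [0,0,0],"delta_rot": [0,0,0],"grip": 90}
    - {"travel": [0,0,0],"delta_rot": [0,0,0],"grip": 90}
    - {"travel": [0,0,0],"delta_rot": [0,0,0],"grip": 90}
    - {"travel": [0,0,-0.1],"delta_rot": [0,0,0],"grip": 90}
    - {"travel": [0,0,0],"delta_rot": [0,0,0],"grip": 90}

```text
clock: 19.9
tool_pos: [547.4, -118.1, 121.0]
tool_rot: [179.7, 0.0, 86.8]
force: [-0.2, 0.1, -0.7]
finger_gap: 56.9
```

Emit:
servo_tool:
  moves:
    - {"travel": [0,0,-0.3],"delta_rot": [0,0,0],"grip": 90}
    - {"travel": [0,0,-0.5],"delta_rot": [0,0,0],"grip": 90}
    - {"travel": [0,0,-0.8],"delta_rot": [0,0,0],"grip": 90}
    - {"travel": [0,0,-0.8],"delta_rot": [0,0,0],"grip": 90}
    - {"travel": [0,0,0],"delta_rot": [0,0,0],"grip": 90}
    - {"travel": [0,0,0],"delta_rot": [0,0,0],"grip": 90}

```text
clock: 20.5
tool_pos: [546.0, -117.8, 244.9]
tool_rot: [179.8, 0.0, 86.8]
force: [-0.0, -0.5, -0.1]
finger_gap: 57.0
```

```bash
python3 - <<'E'
from h import *
s=sensors.observe();print(s['tool_pos'],s['finger_gap'],s['force'])
b=optics.snapshot('side');w=optics.snapshot('wrist')
im=np.hstack([b[90:290,220:460],w[50:250,200:440]]);show(im,'fin',None,1.66)
E
```

```text
[ 546.0107708  -117.83945066  244.93462105] 57.0303272033547 [-0.0052537  -0.50981308 -0.09215357]
```

View pics/fin.png

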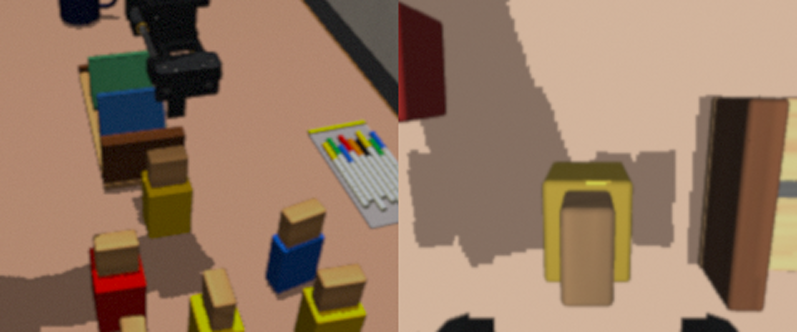

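The final picture shows the yellow block upright and free, at (165,195) in the side view and (587,235) in the wrist view. It stands clear of the rack.

```bash
python3 -c "
from h import *
print(ticket.close_job())"
```

```text
the job is handed in; nothing more can be done
None
```

I set both gaps in order with the leftmost yellow block, using the end block for the first and the blue stop's back for the second. I then stood the block upright on the table about 80 mm from the rack, released it, backed the arm off and handed the job in at about 20.6 s of the 59 s.

- **Gaps:** The last wrist picture put the first gap at about 53–55 mm and the second at about 53 mm, both slightly wider than the 50 mm block. Arm positions at contact put the first gap nearer 51 mm, so the two measurements disagree by 2–4 mm. I did not re-set either gap.
- **Standing on the board:** In the first gap the block stopped at board height and would not go lower when pushed further. In the second it did the same, with a wrist force of 52 N, under the 120 N limit.
- **Release:** The final picture shows the block upright and free of the gripper. No forces remained on the tool apart from sensor noise.
- **Camera disagreement:** The top and wrist cameras differed by about 4–5 mm on the rack's position. I relied on the wrist camera and on touch.

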